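# Lock a die into the extruder head

### The arm

A 6-joint arm with a two-finger parallel gripper is mounted at the origin on the work surface. World frame = base frame: x ahead of the robot, y to its left, z up, the work surface at z = 0. Lengths are in mm, angles in rad, forces in N, time in s.
With the tool pointing down it reaches from about 425 to 950 mm from the base axis. Payload 3.5 kg.
Tool frame: the origin (TCP) lies midway between the tips of the shut fingers; the grasp point (between the pads) lies 19 mm behind it (ctrl.hold_point_z is the distance from the TCP to the grasp point, in mm); z points along the fingers, y is the line along which they close (so a half turn about z gives the same grasp; the last joint's range is limited). The gripper opens to 85 mm and grips with 20 to 120 N. Pads are 22 mm wide; open, the fingers measure 114 mm over their backs; the gripper's body (76 mm by 85 mm) begins 54 mm behind the grasp point. The pads swing forward as they close: fully open they stand 13 mm farther back than shut.
Start: joints at [1.152, 0.286, 1.577, -0, 1.279, -0.15], TCP at [179.226, 650.757, 231.325] pointing down, gripper open.
Joint ranges: [-2.77, 2.77], [-0.9, 2.22], [0.21, 2.48], [-1.53, 4.67], [0.24, 2.81], [-2.84, 2.84]. Speed limits (rad/s): [2.79, 2.79, 3.14, 3.14, 3.14, 3.14].

### API

Orientations are given as a unit quaternion [w, x, y, z].
In Python, from workcell import ctrl gives the robot as it stands.
- The arm moves only by the tool play_rows, never from a script. Its argument "steps" is a list of rows, each an object with "delta_rot": the turn, a rotation vector about the world's x, y, z in a scale on which 1.0 is 2 pi rad, a list of three; "translation": the shift along the world's x, y, z in a scale on which 1.0 is 20 cm, a list of three; "gripper": the opening, from 0 (shut) to 1 (fully open). A call has 1 to 5 rows; each row is the pose to reach, as a shift and turn from the pose commanded when the call began; what a row does not reach only later rows make up. A row lasts 1/12 s, in which the tool goes at most 41.7 mm and 7.16 degrees, less where a joint would pass 70% of its speed; a pose out of reach is approached as far as the arm can. A shift or turn number past 1, either way, is cut back to 1. A call with a gripper value outside its range is refused whole. The fingers move at their own pace and stop on an object; "force" is the grip in N (left out, the last holds). Time passes only in rows, so rows that repeat a pose let the fingers close. It gives the time, the measured TCP pose, the force, the opening and the grip force at its end, in the units of the state.
- ctrl.observe(): the state, without advancing time (a new reading comes with each control period).
- ctrl.snapshot(name): name is "scene" or "top" or "wrist"; returns the picture (480x640x3 uint8, red, green, blue); there is no depth.
- ctrl.camera_model(name): a dict with "intrinsics" (3x3 intrinsics, pixels), "rvec" (rotation vector, rad) and "tvec" (3), from world to camera coordinates, as OpenCV has them. Camera axes: x right, y down, z forward; pixel columns grow to the right and rows downward; lengths in mm; the calibration is good to about 2 mm. A picture is of the moment at which its call begins: read the wrist's pose just before it. camera_model takes no time and is no camera call; for the wrist camera it gives the pose at the moment of the call.
- ctrl.job_done(): hands the job in; it is judged then, once.
Trained networks look in the newest picture that a camera, given by its name, has taken for a name from the list of things; names that differ only in an ending like _2 or _b are one class to them, and where a whole thing is asked for, a point or a joint stands for the part that bears it (a point fixed in the world has none). Each returns a list of dicts, best first, with "score" (0 to 1); they miss things now and then, are a little off and sometimes report something else, mostly with a low value. They report only what shows in the picture. A call takes as long as a camera call.
- ctrl.find_in(camera, thing): "rect" ([left, top, right, bottom] in pixels, round what is visible of it).
The state is a dict: "time_s": time; "joint_positions": joint angles; "qvel": joint speeds; "effort": joint torques, N m; "ee_pos": TCP position; "eef_rot": TCP orientation; "force": force on the tool from outside, world axes, zero at the start; "wrist_torque": the same for the moment, N m; "gripper_width": opening from 0.0 (shut) to 1.0 (fully open); "gripper_force": force on a finger pad.
Only numpy, scipy, OpenCV 4.12 (cv2) and the standard library are available. Lean on these libraries where they do the work, as an engineer would, in place of code of your own. Each camera call takes 0.05 s, during which the arm holds its last target. There are 200 camera calls.

### The job

Take the steel die with the two side pins from the tray and lock it into the bayonet ring of the extruder head: find the ring's slots with the pins by feel, push the die down against the spring, twist it clockwise (seen from above) a quarter turn to the stop, and let it rise into its catch and go. Work gently, never forcing the die against the head, and leave everything else where it is.

Things in the scene. Friction and masses are not known exactly. Their poses are not given: they have to be found in the camera images.
- die: Loose steel extrusion die, about 300 g (varies 20 %), upright in the tray: round body 52 mm in diameter, 37 mm high (tapered over its lowest 14 mm to a flat foot 36 mm in diameter), with a grip bar on top and two round pins sticking out at the sides. Half-turn symmetric about its axis. Origin: centre of the foot; z up; x along bar and pins.
- die_grip (a point): Point on the die's axis 59 mm above its foot, in its grip bar: bar 60 mm long along the die's x, 14 mm thick along y, 28 mm high (37 to 65 mm above the foot). The body's flat top beside it, 37 mm above the foot, can carry the fingertips when pushing, so that the bar does not slip or tip in the grip. Axes as the die.
- pin_top (a point): Point on the die's axis at the height of the top of its two round pins, 21 mm above the foot. The pins point along the die's +x and -x, in line with the bar: 10 mm in diameter, 11 to 21 mm above the foot, ends 34 mm from the axis. Axes as the die.
- head: Extruder head bolted to the bench, mouth up: grey base plate 130 x 130 mm, round housing 100 mm in diameter, short side pipe at +x, small steel pointer on its rim at -x, and in its top a steel bayonet ring 88 mm in diameter. Origin: centre of the underside, on the ring's axis; z up. Its place on the bench and yaw vary.
- ring_top (a point): Centre of the bayonet ring's top, 75 mm above the bench; axes as the head. Opening 55 mm wide, two facing slots for the pins, about 3 degrees of play each way. The ring sits stiffly (slips at 3 Nm) but was refitted by hand: its slots lie along the head's x only to within 22 degrees either way; this is not measured and must be seen or felt.
- seat_top (a point): Spring seat inside the ring as it rests, on the axis, 23 mm below the ring's top. A wrongly turned die rests with its pins on the ring's top; over the slots it drops 12 mm until its foot meets this seat. The seat then gives 12.5 mm to a hard stop, pushing up with 5 N at first, 15 N at the end (the die's weight helps). Axes as the head.
- lip_under (a point): Level of the lips' underside, on the axis, 9 mm below the ring's top. With the pin tops under it (7 to 12.5 mm of seat travel) the die turns clockwise seen from above, only that way, to a stop 90 degrees past the slots. In the last 10 degrees the lips are cut 3 mm higher: let go there, the spring lifts the pin tops to 6 mm below the ring's top: locked.
- tray: Shallow fixed aluminium tray 180 x 270 mm, 14 mm high, floor and walls 4 mm thick; the die and the plug stand in it. Origin: centre of the underside.
- plug: Plain blanking plug, loose, 51 mm in diameter and 37 mm high, with a round knob 22 mm in diameter on top (59 mm in all) and no side pins: not wanted, leave it. Origin: centre of the foot.
- wrench: Loose wrench lying on the bench on the robot's side of the tray and head; leave it.
- brush: Loose brush lying to the right of the head; leave it.
- cutter: Round dough cutter with a wooden grip bar lying at the right; leave it.
- jar: Amber glass jar 70 mm in diameter, 110 mm high, standing at the right; leave it.
- pot: Steel bowl 100 mm wide, 80 mm high, at the left of the tray; leave it.
- bar: Dark wooden bar 50 x 200 x 30 mm, at the left; leave it.

How it is judged:
By the outcome, as a careful person would: the job done as asked, in the order asked, and still so for the second after the job is handed in, with the robot touching nothing.
It also fails if it takes over 72 s, if anything falls off the work surface, if the arm or the gripper's body presses on something with over 40 N, if the wrist force passes 120 N, or if a joint passes its speed limit or range.

## Working session

There is one attempt and no reset: what is moved stays moved. The work goes in short steps, Python scripts to look and compute and a tool call to move; the robot and the scene stay as the last step left them, time stands still between calls to the robot, and variables do not carry over. Pictures are saved under pics/ and viewed, at most 10 in all, crops included, and the job is handed in when it is done.

Besides the shell and the picture viewer there is one more tool, called as a command line: name --argument value ..., lists and objects as JSON in quotes. play_rows: Moves the arm, as the interface text tells. Its arguments: {"type":"object","properties":{"steps":{"type":"array"},"force":{"type":"number"}},"required":["steps"]}

```bash
mkdir -p pics; ls; python3 - <<'E'
from workcell import ctrl
import cv2,numpy as np
for c in ["scene","top"]:
    im=ctrl.snapshot(c); cv2.imwrite(f"pics/{c}0.png",im[:,:,::-1])
    for t in ["die","head","ring_top","plug"]:
        print(c,t,[(np.round(r["rect"]).tolist(),round(r["score"],2)) for r in ctrl.find_in(c,t)[:3]])
    m=ctrl.camera_model(c); print({k:np.round(v,3).tolist() for k,v in m.items()})
print(ctrl.observe())
E
```

```text
pics
scene die [([350.0, 188.0, 399.0, 243.0], 0.62), ([333.0, 287.0, 363.0, 316.0], 0.56), ([252.0, 192.0, 328.0, 253.0], 0.5)]
scene head [([252.0, 194.0, 326.0, 253.0], 0.7), ([348.0, 193.0, 401.0, 244.0], 0.19)]
scene ring_top []
scene plug [([386.0, 321.0, 414.0, 354.0], 0.92)]
{'intrinsics': [[560.514, 0.0, 314.228], [0.0, 560.514, 243.745], [0.0, 0.0, 1.0]], 'rvec': [0.984, 2.675, -0.761], 'tvec': [427.366, -271.793, 1429.663]}
top die [([275.0, 218.0, 296.0, 244.0], 0.76), ([159.0, 211.0, 198.0, 247.0], 0.52)]
top head [([342.0, 212.0, 397.0, 277.0], 0.59)]
top ring_top [([340.0, 215.0, 402.0, 277.0], 0.72)]
top plug [([233.0, 235.0, 253.0, 256.0], 0.75)]
{'intrinsics': [[497.801, 0.0, 320.587], [0.0, 497.801, 235.942], [0.0, 0.0, 1.0]], 'rvec': [2.147, -2.202, 0.04], 'tvec': [50.072, 569.66, 1366.299]}
{'time_s': 0.5, 'joint_positions': array([ 1.15202926e+00,  2.86338819e-01,  1.57675920e+00,  8.30163461e-06,
        1.27858532e+00, -1.49980482e-01]), 'qvel': array([-0.00019171,  0.00062708, -0.00253176,  0.00222179, -0.00088332,
        0.00033641]), 'effort': array([-5.08733283e-04, -4.05457270e+01, -2.92557746e+01, -1.37130678e-04,
        1.14001228e-03,  9.61236424e-07]), 'ee_pos': array([179.19631169, 650.74213491, 231.26685377]), 'eef_rot': array([-1.65370758e-05,  1.33990285e-01,  9.90982644e-01, -4.24089333e-05]), 'force': array([-0.13231745,  0.11213129,  0.09404608]), 'wrist_torque': array([-0.00159763, -0.05007467,  0.0131359 ]), 'gripper_force': 0.0, 'gripper_width': 0.9998329922753012}
```

```bash
cat > h.py <<'E'
import cv2,numpy as np
from workcell import ctrl
def ray(m,uv,z):
    """pixel -> world point at height z"""
    R,_=cv2.Rodrigues(np.array(m["rvec"],float)); t=np.array(m["tvec"],float).ravel()
    d=R.T@np.linalg.inv(np.array(m["intrinsics"]))@np.array([uv[0],uv[1],1.]); c=-R.T@t
    return (c+d*(z-c[2])/d[2])
def proj(m,p):
    return cv2.projectPoints(np.array(p,float).reshape(-1,1,3),np.array(m["rvec"],float),np.array(m["tvec"],float),np.array(m["intrinsics"],float),None)[0].reshape(-1,2)
E
python3 - <<'E'
from h import *
im=cv2.imread("pics/top0.png"); im=cv2.resize(im[190:300,130:420],None,fx=2.75,fy=2.75,interpolation=cv2.INTER_CUBIC); cv2.imwrite("pics/topc.png",im)
m=ctrl.camera_model("top")
for n,uv,z in [("die",(285.5,231),45),("head",(370,245),60),("plug",(243,245.5),40)]: print(n,ray(m,uv,z).round(1))
w=ctrl.camera_model("wrist"); R=cv2.Rodrigues(np.array(w["rvec"]))[0]; print(w["intrinsics"],"campos",-R.T@np.array(w["tvec"]).ravel(),"axis",R[2])
E
```

```text
die [585.1 130.6  45. ]
head [540.2 -97.9  60. ]
plug [548.7 249.   40. ]
[[416.84889572   0.         328.92536097]
 [  0.         416.84889572 234.39858578]
 [  0.           0.           1.        ]] campos [114.31654288 669.87160931 373.95522949] axis [ 0.25725474 -0.07121659 -0.96371583]
```

View pics/topc.png

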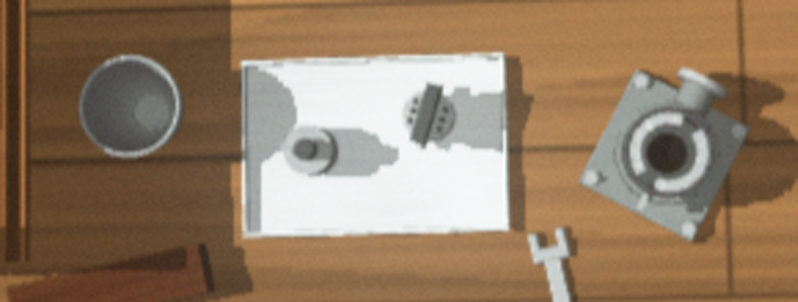

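View pics/scene0.png

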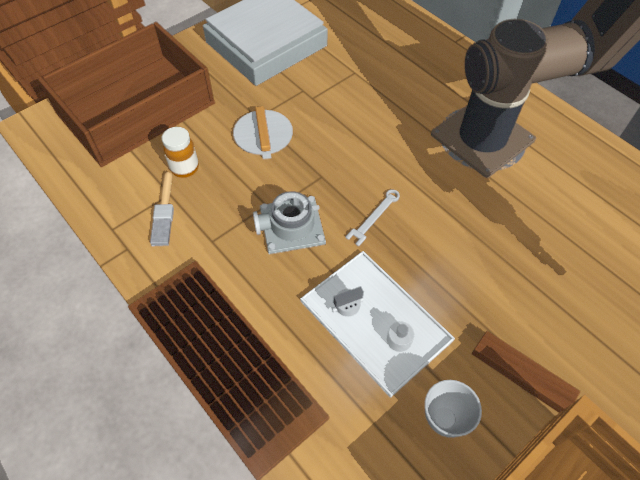

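The top view shows the die in the tray near world (585,131) with its bar yawed about -15°. The head is near (540,-98) with its pipe at about -27°, and the ring gaps look roughly in line with the pipe. I'll move over the die for a wrist view.

Units first: shifts go in shares of 20 cm and turns go in shares of 2 pi rad. So -155 mm / 200 = -0.775, -122 mm / 200 = -0.61.

play_rows --steps '[{"delta_rot":[0,0,0],"translation":[0.1,-0.13,0],"gripper":1},{"delta_rot":[0,0,0],"translation":[0.22,-0.29,0],"gripper":1},{"delta_rot":[0,0,0],"translation":[0.34,-0.45,0],"gripper":1},{"delta_rot":[0,0,0],"translation":[0.46,-0.61,0],"gripper":1},{"delta_rot":[0,0,0],"translation":[0.585,-0.775,0],"gripper":1}]'

```text
time_s: 0.92
ee_pos: [296.8, 494.4, 231.5]
eef_rot: [0.0, 0.134, 0.991, 0.0]
force: [1.1, 0.5, 0.0]
gripper_width: 1.002
gripper_force: 0.0
```

Converted, -162 mm / 200 = -0.81, -130 mm / 200 = -0.65.

play_rows --steps '[{"delta_rot":[0,0,0],"translation":[0.125,-0.16,0],"gripper":1},{"delta_rot":[0,0,0],"translation":[0.245,-0.325,0],"gripper":1},{"delta_rot":[0,0,0],"translation":[0.37,-0.485,0],"gripper":1},{"delta_rot":[0,0,0],"translation":[0.49,-0.65,0],"gripper":1},{"delta_rot":[0,0,0],"translation":[0.615,-0.81,0],"gripper":1}]'

```text
time_s: 1.33
ee_pos: [420.0, 332.0, 231.7]
eef_rot: [0.0, 0.134, 0.991, 0.0]
force: [0.2, -0.1, 0.3]
gripper_width: 0.996
gripper_force: 0.0
```

Converted, -162 mm / 200 = -0.81, -130 mm / 200 = -0.65.

play_rows --steps '[{"delta_rot":[0,0,0],"translation":[0.125,-0.16,0],"gripper":1},{"delta_rot":[0,0,0],"translation":[0.245,-0.325,0],"gripper":1},{"delta_rot":[0,0,0],"translation":[0.37,-0.485,0],"gripper":1},{"delta_rot":[0,0,0],"translation":[0.49,-0.65,0],"gripper":1},{"delta_rot":[0,0,0],"translation":[0.615,-0.81,0],"gripper":1}]'

```text
time_s: 1.75
ee_pos: [543.1, 169.9, 231.7]
eef_rot: [0.0, 0.134, 0.991, 0.0]
force: [0.6, 0.3, 0.4]
gripper_width: 0.999
gripper_force: 0.0
```

Converted, -38 mm / 200 = -0.19, 28 mm / 200 = 0.14.

play_rows --steps '[{"delta_rot":[0,0,0],"translation":[0.07,-0.095,0],"gripper":1},{"delta_rot":[0,0,0],"translation":[0.14,-0.19,0],"gripper":1},{"delta_rot":[0,0,0],"translation":[0.14,-0.19,0],"gripper":1},{"delta_rot":[0,0,0],"translation":[0.14,-0.19,0],"gripper":1}]'

```text
time_s: 2.08
ee_pos: [570.7, 132.8, 231.3]
eef_rot: [-0.0, 0.135, 0.991, 0.0]
force: [0.4, 0.5, -1.0]
gripper_width: 1.002
gripper_force: 0.0
```

```bash
python3 - <<'E'
from h import *
m=ctrl.camera_model("wrist"); im=ctrl.snapshot("wrist"); cv2.imwrite("pics/w1.png",im[:,:,::-1]); np.savez("w1.npz",**{k:np.array(v) for k,v in m.items()})
for t in ["die","die_grip","head"]: print(t,[(np.round(r["rect"]).tolist(),round(r["score"],2)) for r in ctrl.find_in("wrist",t)[:3]])
o=ctrl.observe(); print(o["time_s"],o["ee_pos"],o["eef_rot"],o["joint_positions"],o["force"])
E
```

```text
die [([305.0, 180.0, 367.0, 270.0], 0.55)]
die_grip [([304.0, 179.0, 365.0, 268.0], 0.89)]
head [([0.0, 150.0, 153.0, 348.0], 0.76)]
2.2833 [569.55926764 134.81762316 231.36109978] [-9.90027865e-05  1.33247077e-01  9.91082842e-01  8.59468604e-05] [ 5.90815623e-02  9.05294718e-02  1.80246760e+00  2.17834743e-04
  1.24875701e+00 -1.24449461e+00] [ 0.49345994  0.54123302 -0.04582781]
```

View pics/w1.png

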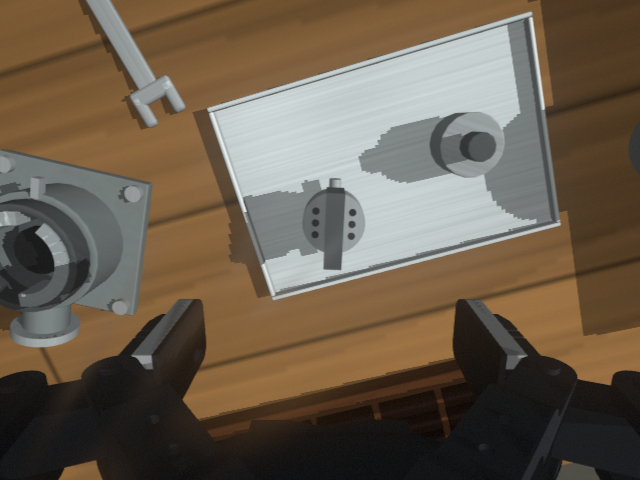

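The wrist view shows the die bar from about (336,190) to (333,270), the tray, the plug, and the head at the left edge. I'll zoom in on the die and move over the head to look at the slots.

Converted, -200 mm / 200 = -1, -160 mm / 200 = -0.8.

play_rows --steps '[{"delta_rot":[0,0,0],"translation":[-0.045,-0.2,0],"gripper":1},{"delta_rot":[0,0,0],"translation":[-0.09,-0.4,0],"gripper":1},{"delta_rot":[0,0,0],"translation":[-0.14,-0.6,0],"gripper":1},{"delta_rot":[0,0,0],"translation":[-0.19,-0.8,0],"gripper":1},{"delta_rot":[0,0,0],"translation":[-0.23,-1,0],"gripper":1}]'

```text
time_s: 2.7
ee_pos: [523.2, -66.4, 231.6]
eef_rot: [0.0, 0.133, 0.991, 0.0]
force: [0.2, -1.3, 0.3]
gripper_width: 1.002
gripper_force: 0.0
```

Converted, -28 mm / 200 = -0.14.

play_rows --steps '[{"delta_rot":[0,0,0],"translation":[0,-0.14,0],"gripper":1},{"delta_rot":[0,0,0],"translation":[0,-0.14,0],"gripper":1},{"delta_rot":[0,0,0],"translation":[0,-0.14,0],"gripper":1},{"delta_rot":[0,0,0],"translation":[0,-0.14,0],"gripper":1}]'

```text
time_s: 3.03
ee_pos: [524.2, -93.0, 231.3]
eef_rot: [-0.0, 0.134, 0.991, 0.0]
force: [0.6, 0.6, 0.5]
gripper_width: 1.004
gripper_force: 0.0
```

```bash
python3 - <<'E'
from h import *
m=ctrl.camera_model("wrist"); im=ctrl.snapshot("wrist"); cv2.imwrite("pics/w2.png",im[:,:,::-1]); np.savez("w2.npz",**{k:np.array(v) for k,v in m.items()})
for t in ["head","ring_top"]: print(t,[(np.round(r["rect"]).tolist(),round(r["score"],2)) for r in ctrl.find_in("wrist",t)[:3]])
r=[x for x in ctrl.find_in("wrist","ring_top")+ctrl.find_in("wrist","head")][0]["rect"]
cx,cy=int((r[0]+r[2])/2),int((r[1]+r[3])/2); x0,y0=max(cx-100,0),max(cy-100,0)
A=cv2.imread("pics/w2.png")[y0:y0+200,x0:x0+200]; B=cv2.imread("pics/w1.png")[160:290,270:400]
A=cv2.resize(A,(480,480),interpolation=3); B=cv2.resize(B,(312,312),interpolation=3)
C=np.zeros((480,792,3),np.uint8); C[:,:480]=A; C[:312,480:]=B; cv2.imwrite("pics/c2.png",C); print("offset",x0,y0)
o=ctrl.observe(); print(o["time_s"],o["ee_pos"],o["eef_rot"],o["joint_positions"])
E
```

```text
head [([384.0, 2.0, 456.0, 110.0], 0.69), ([237.0, 128.0, 413.0, 334.0], 0.29)]
ring_top [([238.0, 130.0, 412.0, 334.0], 0.86)]
offset 224 132
3.2833 [524.37485632 -92.9452288  231.30214372] [-2.73137019e-05  1.32925949e-01  9.91125970e-01  6.08609254e-05] [-3.66096652e-01 -2.92724312e-02  1.92540872e+00  1.11693877e-04
  1.24553760e+00 -1.67028758e+00]
```

View pics/c2.png

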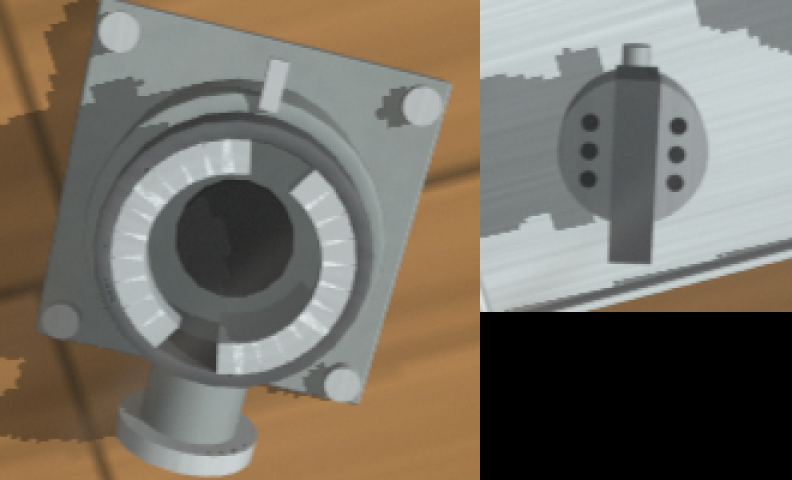

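The crop shows the ring's two gaps (upper near (272,160), lower near (190,350)) and the die bar's top face with clear corners.

```bash
python3 - <<'E'
from h import *
m1=np.load("w1.npz"); m2=np.load("w2.npz")
c=[ray(m1,(270+(x-480)/2.4,160+y/2.4),69)[:2] for x,y in [(617,79),(658,79),(652,264),(609,263)]]
c=np.array(c); print("die",c.mean(0).round(1)); d=(c[0]+c[1]-c[2]-c[3])/2; print("len",np.linalg.norm(d),"yaw",np.degrees(np.arctan2(-d[1],-d[0])),"thick",np.linalg.norm(c[0]-c[1]))
im=cv2.imread("pics/w2.png"); g=im.min(2).astype(int); sat=im.max(2).astype(int)-g
from scipy import ndimage as nd
P=lambda x,y:(224+x/2.4,132+y/2.4)
ctr0=ray(m2,P(235,255),75)[:2]
vv,uu=np.mgrid[132:332,224:424]
W=np.array([ray(m2,(u,v),75)[:2] for u,v in zip(uu.ravel(),vv.ravel())]).reshape(200,200,2)
val=g[132:332,224:424]
from scipy.optimize import least_squares
mask=(val>165)&(np.linalg.norm(W-ctr0,axis=2)<42)
lab,n=nd.label(mask); sz=nd.sum(mask,lab,range(1,n+1)); keep=np.isin(lab,[i+1 for i in np.argsort(sz)[-2:]]); print("sizes",np.sort(sz)[-4:])
pts=W[keep]
# outer/inner edges via per-angle extremes
c0=ctr0.copy()
for it in range(5):
    q=pts-c0; a=np.degrees(np.arctan2(q[:,1],q[:,0])); r=np.hypot(*q.T)
    inn=[];out=[]
    for k in range(-180,180,6):
        s=(a>=k)&(a<k+6)
        if s.sum()>8: inn.append(pts[s][r[s].argmin()]); out.append(pts[s][r[s].argmax()])
    inn,out=np.array(inn),np.array(out)
    f=lambda p:np.r_[np.hypot(*(inn-p[:2]).T)-p[2],np.hypot(*(out-p[:2]).T)-p[3]]
    s=least_squares(f,[*c0,27.5,44],loss="soft_l1"); c0=s.x[:2]
print("ring",s.x.round(1))
q=pts-c0; a=np.degrees(np.arctan2(q[:,1],q[:,0])); r=np.hypot(*q.T)
sel=(r>30)&(r<38); h=np.histogram(a[sel],bins=np.arange(-180,181,2))[0]
print([(int(-180+2*i),int(x)) for i,x in enumerate(h) if x<12])
for n_,xy in [("g1",(250,140)),("g1b",(252,175)),("g2",(293,190)),("g2b",(315,170)),("l1",(180,325)),("l1b",(155,345)),("l2",(219,340)),("l2b",(216,372))]:
    w=ray(m2,P(*xy),75)[:2]-c0; print(n_,np.hypot(*w).round(1),np.degrees(np.arctan2(w[1],w[0])).round(1))
w=[ray(m2,P(*x),z)[:2] for x,z in [((273,85),75),((185,450),35)]]
print("pointer",np.degrees(np.arctan2(*(c0-w[0])[::-1])))
E
```

```text
die [586.6 133.7]
len 60.36995269706864 yaw -17.4481970973005 thick 12.619605487522284
sizes [1378. 1485.]
ring [ 541.8 -102.8   27.9   37.6]
[(-108, 11), (-104, 10), (-56, 0), (-54, 0), (-52, 0), (-50, 0), (-48, 0), (-46, 0), (-44, 0), (-42, 0), (-40, 0), (-38, 0), (-36, 0), (-34, 0), (-32, 0), (-30, 0), (-28, 0), (-26, 0), (-18, 11), (74, 10), (124, 0), (126, 0), (128, 0), (130, 0), (132, 0), (134, 0), (136, 0), (138, 0), (140, 0), (142, 0), (144, 0), (146, 0), (148, 0), (150, 0), (152, 0), (154, 1)]
g1 37.9 156.5
g1b 27.5 152.0
g2 28.9 124.7
g2b 37.9 123.1
l1 27.4 -53.3
l1b 37.8 -56.7
l2 27.1 -25.0
l2b 38.0 -23.8
pointer -28.113653818006668
```

Converted, 190 mm / 200 = 0.95, 152 mm / 200 = 0.76, -2 degrees / 360 = -0.0056.

play_rows --steps '[{"delta_rot":[0,0,-0.0028],"translation":[0.05,0.19,0],"gripper":1},{"delta_rot":[0,0,-0.0056],"translation":[0.1,0.38,0],"gripper":1},{"delta_rot":[0,0,-0.0056],"translation":[0.155,0.57,0],"gripper":1},{"delta_rot":[0,0,-0.0056],"translation":[0.21,0.76,0],"gripper":1},{"delta_rot":[0,0,-0.0056],"translation":[0.26,0.95,0],"gripper":1}]'

```text
time_s: 3.7
ee_pos: [576.4, 98.3, 231.4]
eef_rot: [0.0, 0.151, 0.989, 0.0]
force: [0.5, -0.4, 0.4]
gripper_width: 0.998
gripper_force: 0.0
```

Converted, -135 mm / 200 = -0.675, -100 mm / 200 = -0.5.

play_rows --steps '[{"delta_rot":[0,0,0],"translation":[0.05,0.185,0],"gripper":1},{"delta_rot":[0,0,0],"translation":[0.05,0.185,-0.15],"gripper":1},{"delta_rot":[0,0,0],"translation":[0.05,0.185,-0.325],"gripper":1},{"delta_rot":[0,0,0],"translation":[0.05,0.185,-0.5],"gripper":1},{"delta_rot":[0,0,0],"translation":[0.05,0.185,-0.675],"gripper":1}]'

```text
time_s: 4.12
ee_pos: [586.2, 134.2, 95.2]
eef_rot: [0.001, 0.15, 0.989, 0.0]
force: [0.6, 0.0, -0.5]
gripper_width: 1.002
gripper_force: 0.0
```

```bash
python3 - <<'E'
from h import *
o=ctrl.observe(); print(o["time_s"],o["ee_pos"],o["eef_rot"])
m=ctrl.camera_model("wrist"); im=ctrl.snapshot("wrist"); cv2.imwrite("pics/w3.png",im[:,:,::-1]); np.savez("w3.npz",**{k:np.array(v) for k,v in m.items()})
E
```

```text
4.1167 [586.15381006 134.22194301  95.24573525] [5.77911855e-04 1.50124012e-01 9.88666998e-01 1.22045557e-04]
```

View pics/w3.png

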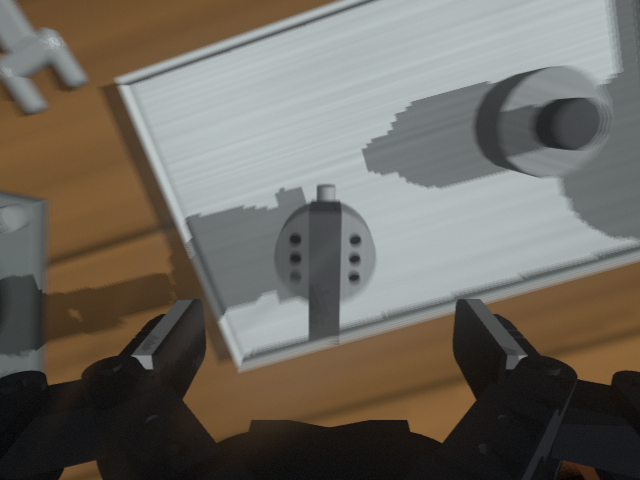

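The die bar now stands vertical in the image, with its top-face corners near (309,208), (341,208), (340,341) and (309,342). That confirms the alignment, and the offset is small.

```bash
python3 - <<'E'
from h import *
m=np.load("w3.npz")
c=np.array([ray(m,p,69)[:2] for p in [(309,208),(341,208),(340,341),(309,342)]])
d=(c[0]+c[1]-c[2]-c[3])/2; print(c.mean(0),np.linalg.norm(d),np.degrees(np.arctan2(-d[1],-d[0])),np.linalg.norm(c[0]-c[1]))
o=ctrl.observe()["ee_pos"]; print(c.mean(0)-o[:2])
E
```

```text
[584.61701426 133.99847245] 61.64496941536438 -17.63199057435991 13.218412963277833
[4.09223178 0.56479505]
```

```bash
python3 - <<'E'
from h import *
o=ctrl.observe(); print(o["time_s"],o["ee_pos"],o["eef_rot"],o["force"],o["qvel"])
ctrl.snapshot("wrist")
o=ctrl.observe(); print(o["time_s"],o["ee_pos"],o["eef_rot"],o["force"],o["qvel"])
E
```

```text
4.1667 [580.52478248 133.4336774   86.41913615] [-0.00668812  0.15051398  0.98858426 -0.00140533] [-2.94709057 -0.33177601 -5.1881353 ] [-0.00704772 -0.03102717  0.04893704 -0.00264458  0.18239249 -0.00233072]
4.2167 [580.63301777 133.34980458  88.9657422 ] [-0.00720059  0.15057627  0.98857101 -0.00151691] [-0.97840125  0.37617569 -0.85511305] [-0.0051254  -0.06840841 -0.07903165  0.00175888  0.05082233  0.00046154]
```

play_rows --steps '[{"delta_rot":[0,0,0],"translation":[0,0,0],"gripper":1},{"delta_rot":[0,0,0],"translation":[0,0,0],"gripper":1}]'

```text
time_s: 4.38
ee_pos: [587.8, 133.2, 98.8]
eef_rot: [0.002, 0.151, 0.989, 0.0]
force: [0.3, -0.1, 1.2]
gripper_width: 1.007
gripper_force: 0.0
```

```bash
python3 - <<'E'
from h import *
o=ctrl.observe(); print(o["time_s"],o["ee_pos"],o["eef_rot"],o["force"],o["qvel"])
m=ctrl.camera_model("wrist"); im=ctrl.snapshot("wrist"); cv2.imwrite("pics/w4.png",im[:,:,::-1]); np.savez("w4.npz",**{k:np.array(v) for k,v in m.items()})
a,b=cv2.imread("pics/w3.png"),cv2.imread("pics/w4.png")
f=lambda i:cv2.cvtColor(i[120:290,250:400],6).astype(np.float32)
print(cv2.phaseCorrelate(f(a),f(b)))
E
```

```text
4.3833 [587.84196984 133.18968024  98.81959842] [1.85434132e-03 1.51017777e-01 9.88529230e-01 3.93342161e-04] [ 0.29960058 -0.06609965  1.20680551] [-0.00487235 -0.02502549 -0.02243744 -0.00132313 -0.00611342  0.00033452]
((0.8552524859527466, -3.5053019693239236), 0.8691461503770617)
```

Converted, -54 mm / 200 = -0.27, -53 mm / 200 = -0.265.

play_rows --steps '[{"delta_rot":[0,0,0],"translation":[-0.0025,0.005,-0.1],"gripper":1},{"delta_rot":[0,0,0],"translation":[-0.0025,0.005,-0.19],"gripper":1},{"delta_rot":[0,0,0],"translation":[-0.0025,0.005,-0.24],"gripper":1},{"delta_rot":[0,0,0],"translation":[-0.0025,0.005,-0.265],"gripper":1},{"delta_rot":[0,0,0],"translation":[-0.0025,0.005,-0.27],"gripper":1}]'

```text
time_s: 4.85
ee_pos: [586.1, 133.7, 42.8]
eef_rot: [0.0, 0.151, 0.988, 0.0]
force: [-0.8, -0.5, -0.7]
gripper_width: 0.996
gripper_force: 0.0
```

play_rows --force 50 --steps '[{"delta_rot":[0,0,0],"translation":[0,0,0],"gripper":0.5},{"delta_rot":[0,0,0],"translation":[0,0,0],"gripper":0.35},{"delta_rot":[0,0,0],"translation":[0,0,0],"gripper":0.25},{"delta_rot":[0,0,0],"translation":[0,0,0],"gripper":0.15},{"delta_rot":[0,0,0],"translation":[0,0,0],"gripper":0}]'

```text
time_s: 5.27
ee_pos: [586.2, 133.8, 43.0]
eef_rot: [0.001, 0.151, 0.988, 0.0]
force: [-0.6, -0.7, -0.3]
gripper_width: 0.301
gripper_force: 0.0
```

play_rows --steps '[{"delta_rot":[0,0,0],"translation":[0,0,0],"gripper":0},{"delta_rot":[0,0,0],"translation":[0,0,0],"gripper":0},{"delta_rot":[0,0,0],"translation":[0,0,0],"gripper":0},{"delta_rot":[0,0,0],"translation":[0,0,0],"gripper":0},{"delta_rot":[0,0,0],"translation":[0,0,0],"gripper":0}]'

```text
time_s: 5.68
ee_pos: [586.0, 133.7, 42.7]
eef_rot: [0.0, 0.151, 0.988, -0.0]
force: [-0.5, -1.4, 3.7]
gripper_width: 0.151
gripper_force: 53.8
```

Converted, 118 mm / 200 = 0.59, 90 mm / 200 = 0.45.

play_rows --steps '[{"delta_rot":[0,0,0],"translation":[0,0,0.04],"gripper":0},{"delta_rot":[0,0,0],"translation":[0,0,0.15],"gripper":0},{"delta_rot":[0,0,0],"translation":[0,0,0.3],"gripper":0},{"delta_rot":[0,0,0],"translation":[0,0,0.45],"gripper":0},{"delta_rot":[0,0,0],"translation":[0,0,0.59],"gripper":0}]'

```text
time_s: 6.1
ee_pos: [584.7, 133.9, 160.6]
eef_rot: [-0.001, 0.151, 0.988, -0.0]
force: [1.2, 0.8, -3.7]
gripper_width: 0.151
gripper_force: 53.1
```

Converted, -190 mm / 200 = -0.95, -152 mm / 200 = -0.76, -19 degrees / 360 = -0.0528.

play_rows --steps '[{"delta_rot":[0,0,-0.0111],"translation":[-0.03,-0.19,0],"gripper":0},{"delta_rot":[0,0,-0.0222],"translation":[-0.06,-0.38,0],"gripper":0},{"delta_rot":[0,0,-0.0333],"translation":[-0.09,-0.57,0],"gripper":0},{"delta_rot":[0,0,-0.0444],"translation":[-0.12,-0.76,0],"gripper":0},{"delta_rot":[0,0,-0.0528],"translation":[-0.15,-0.95,0],"gripper":0}]'

```text
time_s: 6.52
ee_pos: [554.2, -57.2, 159.4]
eef_rot: [-0.001, 0.314, 0.95, 0.0]
force: [0.8, -1.1, -3.9]
gripper_width: 0.151
gripper_force: 53.1
```

Converted, -46 mm / 200 = -0.23, -45 mm / 200 = -0.225, -3.5 degrees / 360 = -0.0097.

play_rows --steps '[{"delta_rot":[0,0,-0.0056],"translation":[-0.035,-0.14,0],"gripper":0},{"delta_rot":[0,0,-0.0097],"translation":[-0.07,-0.225,0],"gripper":0},{"delta_rot":[0,0,-0.0097],"translation":[-0.07,-0.23,0],"gripper":0},{"delta_rot":[0,0,-0.0097],"translation":[-0.07,-0.23,0],"gripper":0},{"delta_rot":[0,0,-0.0097],"translation":[-0.07,-0.23,0],"gripper":0}]'

```text
time_s: 6.93
ee_pos: [541.3, -101.5, 159.7]
eef_rot: [-0.001, 0.341, 0.94, 0.0]
force: [-0.4, 0.4, -3.0]
gripper_width: 0.154
gripper_force: 53.2
```

play_rows --steps '[{"delta_rot":[0,0,0],"translation":[0,0,0],"gripper":0},{"delta_rot":[0,0,0],"translation":[0,0,0],"gripper":0},{"delta_rot":[0,0,0],"translation":[0,0,0],"gripper":0}]'

```text
time_s: 7.18
ee_pos: [541.9, -101.2, 160.2]
eef_rot: [-0.0, 0.34, 0.94, 0.0]
force: [1.1, -0.4, -3.5]
gripper_width: 0.151
gripper_force: 53.2
```

```bash
python3 - <<'E'
from h import *
o=ctrl.observe(); print(o["time_s"],o["ee_pos"],o["eef_rot"],o["force"],o["wrist_torque"],o["joint_positions"][5])
m=ctrl.camera_model("wrist"); im=ctrl.snapshot("wrist"); cv2.imwrite("pics/w5.png",im[:,:,::-1]); np.savez("w5.npz",**{k:np.array(v) for k,v in m.items()})
E
```

```text
7.1833 [ 541.86432453 -101.20029115  160.18750482] [-1.70140938e-04  3.40401639e-01  9.40280112e-01  7.14576678e-05] [ 1.12875612 -0.38314867 -3.51129549] [-0.00736354 -0.00362084 -0.04394741] -1.2449555794845262
```

View pics/w5.png

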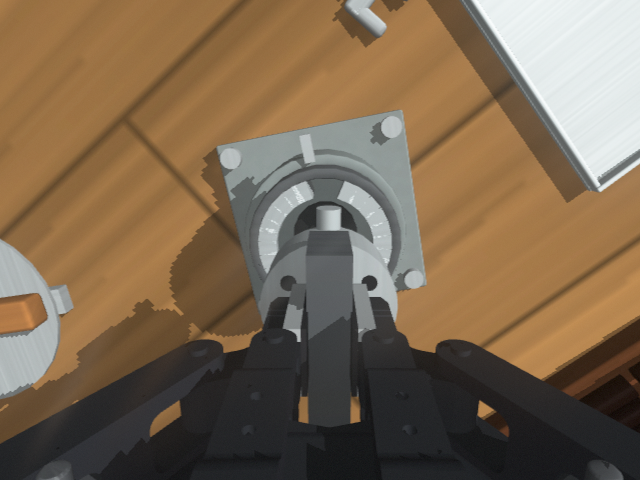

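The pin at (328,218) points straight at the slot gap at (326,188). The bar's end edge is near y = 256. I'll check the offset of the die relative to the ring within this one image.

```bash
python3 - <<'E'
from h import *
from scipy.optimize import least_squares
m=np.load("w5.npz"); dz=160.2-42
ux=np.array([np.cos(np.radians(-40)),np.sin(np.radians(-40))])
e=ray(m,(330,256),69+dz)[:2]; print("die by bar end",e+30*ux)
e=ray(m,(328,219),16+4+dz)[:2]; print("die by pin end",e+34*ux)
for r in (37.8,): 
    pass
im=cv2.imread("pics/w5.png").min(2)
vv,uu=np.mgrid[165:290,240:410]
W=np.array([ray(m,(u,v),75)[:2] for u,v in zip(uu.ravel(),vv.ravel())]); val=im[165:290,240:410].ravel()
c=np.array([541.8,-102.8])
for it in range(6):
    q=W-c; a=np.degrees(np.arctan2(q[:,1],q[:,0])); r=np.hypot(*q.T)
    k=(val>165)&(r<42)&(r>24); E=[]
    for t in range(-180,180,4):
        s=k&(a>=t)&(a<t+4)
        if s.sum()>6: E.append(W[s][r[s].argmax()])
    E=np.array(E); c=least_squares(lambda p:np.hypot(*(E-p).T)-37.6,c,loss="soft_l1").x
print("ring",c,len(E))
k=k&(r>30)&(r<37); h=np.histogram(a[k],bins=np.arange(100,182,2))[0]; print(list(zip(range(100,180,2),h)))
g=(val>60); print(np.percentile(val[k],[5,50]))
E
```

```text
die by bar end [ 543.03265775 -100.58022365]
die by pin end [ 546.05683309 -104.02655093]
ring [ 541.94615184 -102.98351444] 59
[(100, np.int64(25)), (102, np.int64(26)), (104, np.int64(26)), (106, np.int64(28)), (108, np.int64(25)), (110, np.int64(28)), (112, np.int64(29)), (114, np.int64(25)), (116, np.int64(29)), (118, np.int64(26)), (120, np.int64(27)), (122, np.int64(27)), (124, np.int64(5)), (126, np.int64(0)), (128, np.int64(0)), (130, np.int64(0)), (132, np.int64(0)), (134, np.int64(0)), (136, np.int64(0)), (138, np.int64(0)), (140, np.int64(0)), (142, np.int64(0)), (144, np.int64(0)), (146, np.int64(0)), (148, np.int64(0)), (150, np.int64(0)), (152, np.int64(0)), (154, np.int64(10)), (156, np.int64(27)), (158, np.int64(27)), (160, np.int64(27)), (162, np.int64(27)), (164, np.int64(23)), (166, np.int64(29)), (168, np.int64(26)), (170, np.int64(26)), (172, np.int64(27)), (174, np.int64(27)), (176, np.int64(26)), (178, np.int64(26))]
[175. 183.]
```

Converted, -46 mm / 200 = -0.23, -40 mm / 200 = -0.2.

play_rows --steps '[{"delta_rot":[0,0,0],"translation":[-0.002,-0.01,-0.075],"gripper":0},{"delta_rot":[0,0,0],"translation":[-0.002,-0.01,-0.15],"gripper":0},{"delta_rot":[0,0,0],"translation":[-0.002,-0.01,-0.2],"gripper":0},{"delta_rot":[0,0,0],"translation":[-0.002,-0.01,-0.23],"gripper":0},{"delta_rot":[0,0,0],"translation":[-0.002,-0.01,-0.23],"gripper":0}]'

```text
time_s: 7.65
ee_pos: [540.2, -103.5, 112.4]
eef_rot: [-0.002, 0.341, 0.94, 0.0]
force: [-0.8, -0.5, -3.3]
gripper_width: 0.157
gripper_force: 53.1
```

Converted, -8 mm / 200 = -0.04, -6 mm / 200 = -0.03.

play_rows --steps '[{"delta_rot":[0,0,0],"translation":[0,0,-0.01],"gripper":0},{"delta_rot":[0,0,0],"translation":[0,0,-0.02],"gripper":0},{"delta_rot":[0,0,0],"translation":[0,0,-0.03],"gripper":0},{"delta_rot":[0,0,0],"translation":[0,0,-0.04],"gripper":0},{"delta_rot":[0,0,0],"translation":[0,0,-0.04],"gripper":0}]'

```text
time_s: 8.07
ee_pos: [541.2, -104.2, 106.2]
eef_rot: [-0.0, 0.341, 0.94, -0.0]
force: [-0.5, 0.4, -3.3]
gripper_width: 0.152
gripper_force: 53.1
```

Converted, -3 mm / 200 = -0.015, -2 mm / 200 = -0.01.

play_rows --steps '[{"delta_rot":[0,0,0],"translation":[0,0,-0.005],"gripper":0},{"delta_rot":[0,0,0],"translation":[0,0,-0.01],"gripper":0},{"delta_rot":[0,0,0],"translation":[0,0,-0.015],"gripper":0},{"delta_rot":[0,0,0],"translation":[0,0,-0.015],"gripper":0}]'

```text
time_s: 8.4
ee_pos: [541.2, -104.2, 103.1]
eef_rot: [-0.0, 0.341, 0.94, -0.0]
force: [0.7, -0.2, -4.3]
gripper_width: 0.154
gripper_force: 53.1
```

Converted, -2 mm / 200 = -0.01, -1 mm / 200 = -0.005.

play_rows --steps '[{"delta_rot":[0,0,0],"translation":[0,0,-0.005],"gripper":0},{"delta_rot":[0,0,0],"translation":[0,0,-0.01],"gripper":0},{"delta_rot":[0,0,0],"translation":[0,0,-0.01],"gripper":0}]'

```text
time_s: 8.65
ee_pos: [541.2, -104.2, 101.1]
eef_rot: [-0.0, 0.341, 0.94, -0.0]
force: [1.0, 0.3, -3.0]
gripper_width: 0.152
gripper_force: 53.1
```

Converted, -2 mm / 200 = -0.01, -1 mm / 200 = -0.005.

play_rows --steps '[{"delta_rot":[0,0,0],"translation":[0,0,-0.005],"gripper":0},{"delta_rot":[0,0,0],"translation":[0,0,-0.01],"gripper":0},{"delta_rot":[0,0,0],"translation":[0,0,-0.01],"gripper":0}]'

```text
time_s: 8.9
ee_pos: [541.2, -104.2, 99.0]
eef_rot: [-0.0, 0.341, 0.94, -0.0]
force: [-0.3, 0.3, -3.3]
gripper_width: 0.151
gripper_force: 53.1
```

Converted, -3 mm / 200 = -0.015, -2 mm / 200 = -0.01.

play_rows --steps '[{"delta_rot":[0,0,0],"translation":[0,0,-0.005],"gripper":0},{"delta_rot":[0,0,0],"translation":[0,0,-0.01],"gripper":0},{"delta_rot":[0,0,0],"translation":[0,0,-0.015],"gripper":0},{"delta_rot":[0,0,0],"translation":[0,0,-0.015],"gripper":0}]'

```text
time_s: 9.23
ee_pos: [541.2, -104.1, 96.0]
eef_rot: [-0.0, 0.341, 0.94, 0.0]
force: [-0.1, 0.3, -3.5]
gripper_width: 0.151
gripper_force: 53.1
```

Converted, -3 mm / 200 = -0.015, -2 mm / 200 = -0.01.

play_rows --steps '[{"delta_rot":[0,0,0],"translation":[0,0,-0.005],"gripper":0},{"delta_rot":[0,0,0],"translation":[0,0,-0.01],"gripper":0},{"delta_rot":[0,0,0],"translation":[0,0,-0.015],"gripper":0},{"delta_rot":[0,0,0],"translation":[0,0,-0.015],"gripper":0}]'

```text
time_s: 9.57
ee_pos: [541.2, -104.2, 93.0]
eef_rot: [-0.0, 0.341, 0.94, 0.0]
force: [-0.3, 0.3, -2.5]
gripper_width: 0.15
gripper_force: 53.1
```

Converted, -5 mm / 200 = -0.025, -3.5 mm / 200 = -0.0175.

play_rows --steps '[{"delta_rot":[0,0,0],"translation":[0,0,-0.005],"gripper":0},{"delta_rot":[0,0,0],"translation":[0,0,-0.01],"gripper":0},{"delta_rot":[0,0,0],"translation":[0,0,-0.0175],"gripper":0},{"delta_rot":[0,0,0],"translation":[0,0,-0.025],"gripper":0},{"delta_rot":[0,0,0],"translation":[0,0,-0.025],"gripper":0}]'

```text
time_s: 9.98
ee_pos: [541.5, -104.3, 89.0]
eef_rot: [0.0, 0.341, 0.94, -0.0]
force: [-2.7, 0.5, 2.3]
gripper_width: 0.157
gripper_force: 54.1
```

play_rows --steps '[{"delta_rot":[0,0,0],"translation":[0,0,-0.0075],"gripper":0},{"delta_rot":[0,0,0],"translation":[0,0,-0.015],"gripper":0},{"delta_rot":[0,0,0],"translation":[0,0,-0.02],"gripper":0},{"delta_rot":[0,0,0],"translation":[0,0,-0.02],"gripper":0}]'

```text
time_s: 10.32
ee_pos: [541.6, -104.4, 84.9]
eef_rot: [0.0, 0.341, 0.94, -0.0]
force: [-3.3, 1.0, 6.2]
gripper_width: 0.158
gripper_force: 54.5
```

Converted, -4.5 mm / 200 = -0.0225, -3 mm / 200 = -0.015.

play_rows --steps '[{"delta_rot":[0,0,0],"translation":[-0.001,0,-0.0075],"gripper":0},{"delta_rot":[0,0,0],"translation":[-0.002,0.0005,-0.015],"gripper":0},{"delta_rot":[0,0,0],"translation":[-0.002,0.0005,-0.0225],"gripper":0},{"delta_rot":[0,0,0],"translation":[-0.002,0.0005,-0.0225],"gripper":0}]'

```text
time_s: 10.65
ee_pos: [541.6, -104.4, 81.1]
eef_rot: [0.001, 0.341, 0.94, -0.0]
force: [-4.4, 1.0, 8.4]
gripper_width: 0.152
gripper_force: 55.0
```

```bash
python3 - <<'E'
from h import *
o=ctrl.observe(); print(o["time_s"],o["ee_pos"],o["eef_rot"],o["force"],o["wrist_torque"],o["joint_positions"][5])
E
```

```text
10.65 [ 541.59256647 -104.3859653    81.11194529] [ 6.09261146e-04  3.41212810e-01  9.39985876e-01 -9.11288222e-06] [-4.36349431  1.00084479  8.42191581] [0.3026751  0.69211224 0.02984164] -1.2487740063183963
```

Converted, -0.8 mm / 200 = -0.004, -0.5 mm / 200 = -0.0025, -10 degrees / 360 = -0.0278.

play_rows --steps '[{"delta_rot":[0,0,-0.0056],"translation":[0,0,-0.0025],"gripper":0},{"delta_rot":[0,0,-0.0111],"translation":[0,0,-0.004],"gripper":0},{"delta_rot":[0,0,-0.0194],"translation":[0,0,-0.004],"gripper":0},{"delta_rot":[0,0,-0.0278],"translation":[0,0,-0.004],"gripper":0},{"delta_rot":[0,0,-0.0278],"translation":[0,0,-0.004],"gripper":0}]'

```text
time_s: 11.07
ee_pos: [542.5, -104.4, 81.0]
eef_rot: [0.002, 0.423, 0.906, 0.0]
force: [-3.1, 2.0, 9.6]
gripper_width: 0.15
gripper_force: 54.9
```

```bash
cat > s.py <<'E'
from h import *
o=ctrl.observe(); q=o["eef_rot"]; print(o["time_s"],o["ee_pos"].round(1),"baryaw",np.degrees(2*np.arctan2(q[2],q[1])).round(1)-180,o["force"].round(1),o["wrist_torque"].round(2),o["joint_positions"][5].round(3))
E
python3 s.py
```

```text
11.0667 [ 542.5 -104.4   81. ] baryaw -50.0 [-3.1  2.   9.6] [ 0.35  0.44 -0.06] -1.072
```

Converted, -25 degrees / 360 = -0.0694.

play_rows --steps '[{"delta_rot":[0,0,-0.0139],"translation":[0,0,0],"gripper":0},{"delta_rot":[0,0,-0.0278],"translation":[0,0,0],"gripper":0},{"delta_rot":[0,0,-0.0417],"translation":[0,0,0],"gripper":0},{"delta_rot":[0,0,-0.0556],"translation":[0,0,0],"gripper":0},{"delta_rot":[0,0,-0.0694],"translation":[0,0,0],"gripper":0}]'

```text
time_s: 11.48
ee_pos: [542.9, -104.3, 81.2]
eef_rot: [0.002, 0.61, 0.793, 0.001]
force: [-1.6, 3.1, 9.4]
gripper_width: 0.156
gripper_force: 54.9
```

```bash
python3 s.py
```

```text
11.4833 [ 542.9 -104.3   81.2] baryaw -75.1 [-1.6  3.1  9.4] [0.4  0.22 0.12] -0.634
```

Converted, -25 degrees / 360 = -0.0694.

play_rows --steps '[{"delta_rot":[0,0,-0.0139],"translation":[0,0,0],"gripper":0},{"delta_rot":[0,0,-0.0278],"translation":[0,0,0],"gripper":0},{"delta_rot":[0,0,-0.0417],"translation":[0,0,0],"gripper":0},{"delta_rot":[0,0,-0.0556],"translation":[0,0,0],"gripper":0},{"delta_rot":[0,0,-0.0694],"translation":[0,0,0],"gripper":0}]'

```text
time_s: 11.9
ee_pos: [543.2, -104.4, 81.4]
eef_rot: [0.002, 0.767, 0.642, 0.002]
force: [-1.0, 2.4, 9.8]
gripper_width: 0.155
gripper_force: 54.9
```

```bash
python3 s.py
```

```text
11.9 [ 543.2 -104.4   81.4] baryaw -100.1 [-1.   2.4  9.8] [0.32 0.17 0.08] -0.198
```

Converted, -22 degrees / 360 = -0.0611.

play_rows --steps '[{"delta_rot":[0,0,-0.0139],"translation":[0,0,0],"gripper":0},{"delta_rot":[0,0,-0.0278],"translation":[0,0,0],"gripper":0},{"delta_rot":[0,0,-0.0417],"translation":[0,0,0],"gripper":0},{"delta_rot":[0,0,-0.0528],"translation":[0,0,0],"gripper":0},{"delta_rot":[0,0,-0.0611],"translation":[0,0,0],"gripper":0}]'

```text
time_s: 12.32
ee_pos: [543.5, -104.6, 81.5]
eef_rot: [0.002, 0.875, 0.484, 0.002]
force: [-0.0, 1.9, 9.0]
gripper_width: 0.155
gripper_force: 54.8
```

```bash
python3 s.py
```

```text
12.3167 [ 543.5 -104.6   81.5] baryaw -122.1 [-0.   1.9  9. ] [0.22 0.15 0.09] 0.185
```

Converted, -5 degrees / 360 = -0.0139.

play_rows --steps '[{"delta_rot":[0,0,-0.0056],"translation":[0,0,0],"gripper":0},{"delta_rot":[0,0,-0.0111],"translation":[0,0,0],"gripper":0},{"delta_rot":[0,0,-0.0139],"translation":[0,0,0],"gripper":0},{"delta_rot":[0,0,-0.0139],"translation":[0,0,0],"gripper":0}]'

```text
time_s: 12.65
ee_pos: [543.5, -104.6, 81.5]
eef_rot: [0.002, 0.895, 0.447, 0.002]
force: [-0.4, 2.0, 8.2]
gripper_width: 0.15
gripper_force: 54.9
```

```bash
python3 s.py
```

```text
12.65 [ 543.5 -104.6   81.5] baryaw -126.9 [-0.4  2.   8.2] [0.27 0.13 0.05] 0.27
```

Converted, -2 degrees / 360 = -0.0056.

play_rows --steps '[{"delta_rot":[0,0,-0.0028],"translation":[0,0,0],"gripper":0},{"delta_rot":[0,0,-0.0056],"translation":[0,0,0],"gripper":0},{"delta_rot":[0,0,-0.0056],"translation":[0,0,0],"gripper":0}]'

```text
time_s: 12.9
ee_pos: [543.5, -104.6, 81.6]
eef_rot: [0.002, 0.902, 0.432, 0.002]
force: [-0.8, 2.2, 7.3]
gripper_width: 0.152
gripper_force: 54.9
```

```bash
python3 s.py
```

```text
12.9 [ 543.5 -104.6   81.6] baryaw -128.9 [-0.8  2.2  7.3] [0.25 0.1  0.21] 0.304
```

Converted, -1 degrees / 360 = -0.0028.

play_rows --steps '[{"delta_rot":[0,0,-0.0028],"translation":[0,0,0],"gripper":0},{"delta_rot":[0,0,-0.0028],"translation":[0,0,0],"gripper":0}]'

```text
time_s: 13.07
ee_pos: [543.3, -104.4, 81.5]
eef_rot: [0.002, 0.906, 0.424, 0.002]
force: [-1.4, 3.0, 9.2]
gripper_width: 0.153
gripper_force: 55.0
```

```bash
python3 s.py
```

```text
13.0667 [ 543.3 -104.4   81.5] baryaw -129.8 [-1.4  3.   9.2] [0.32 0.14 0.28] 0.321
```

Converted, -1 degrees / 360 = -0.0028.

play_rows --steps '[{"delta_rot":[0,0,-0.0028],"translation":[0,0,0],"gripper":0},{"delta_rot":[0,0,-0.0028],"translation":[0,0,0],"gripper":0}]'

```text
time_s: 13.23
ee_pos: [543.1, -104.1, 81.4]
eef_rot: [0.001, 0.909, 0.416, 0.002]
force: [-1.8, 3.1, 10.5]
gripper_width: 0.154
gripper_force: 55.1
```

```bash
python3 s.py
```

```text
13.2333 [ 543.1 -104.1   81.4] baryaw -130.8 [-1.8  3.1 10.5] [0.5  0.3  0.35] 0.339
```

Converted, 4.5 mm / 200 = 0.0225, 3 mm / 200 = 0.015.

play_rows --steps '[{"delta_rot":[0,0,0],"translation":[0,0,0.0075],"gripper":0},{"delta_rot":[0,0,0],"translation":[0,0,0.015],"gripper":0},{"delta_rot":[0,0,0],"translation":[0,0,0.0225],"gripper":0},{"delta_rot":[0,0,0],"translation":[0,0,0.0225],"gripper":0}]'

```text
time_s: 13.57
ee_pos: [542.5, -104.2, 84.8]
eef_rot: [0.001, 0.91, 0.415, 0.002]
force: [1.7, 3.2, 6.7]
gripper_width: 0.156
gripper_force: 54.6
```

```bash
python3 s.py
```

```text
13.5667 [ 542.5 -104.2   84.8] baryaw -130.9 [1.7 3.2 6.7] [ 0.6  -0.3   0.23] 0.339
```

Converted, 1.5 mm / 200 = 0.0075, 1 mm / 200 = 0.005.

play_rows --steps '[{"delta_rot":[0,0,0],"translation":[0,0,0.005],"gripper":0},{"delta_rot":[0,0,0],"translation":[0,0,0.0075],"gripper":0},{"delta_rot":[0,0,0],"translation":[0,0,0.0075],"gripper":0}]'

```text
time_s: 13.82
ee_pos: [542.1, -104.2, 85.7]
eef_rot: [0.001, 0.91, 0.415, 0.001]
force: [3.3, 3.6, 5.3]
gripper_width: 0.155
gripper_force: 54.3
```

```bash
python3 s.py
```

```text
13.8167 [ 542.1 -104.2   85.7] baryaw -130.9 [3.3 3.6 5.3] [ 0.53 -0.68  0.06] 0.34
```

Converted, 1 mm / 200 = 0.005.

play_rows --steps '[{"delta_rot":[0,0,0],"translation":[0,0,0.005],"gripper":0},{"delta_rot":[0,0,0],"translation":[0,0,0.005],"gripper":0},{"delta_rot":[0,0,0],"translation":[0,0,0.005],"gripper":0}]'

```text
time_s: 14.07
ee_pos: [541.7, -104.4, 86.5]
eef_rot: [0.001, 0.91, 0.415, 0.001]
force: [4.0, 3.0, 4.6]
gripper_width: 0.157
gripper_force: 54.3
```

```bash
python3 s.py
```

```text
14.0667 [ 541.7 -104.4   86.5] baryaw -130.9 [4.  3.  4.6] [ 0.33 -0.82  0.03] 0.34
```

play_rows --steps '[{"delta_rot":[0,0,0],"translation":[0,0,0.0025],"gripper":0.2},{"delta_rot":[0,0,0],"translation":[0,0,0.0025],"gripper":0.25},{"delta_rot":[0,0,0],"translation":[0,0,0.0025],"gripper":0.35},{"delta_rot":[0,0,0],"translation":[0,0,0.0025],"gripper":0.45},{"delta_rot":[0,0,0],"translation":[0,0,0.0025],"gripper":0.45}]'

```text
time_s: 14.48
ee_pos: [539.9, -104.1, 85.5]
eef_rot: [-0.001, 0.91, 0.415, -0.001]
force: [0.2, 1.5, 0.3]
gripper_width: 0.449
gripper_force: 0.0
```

```bash
python3 s.py
```

```text
14.4833 [ 539.9 -104.1   85.5] baryaw -130.9 [0.2 1.5 0.3] [ 0.    0.08 -0.05] 0.34
```

Converted, 120 mm / 200 = 0.6, 90 mm / 200 = 0.45.

play_rows --steps '[{"delta_rot":[0,0,0],"translation":[0,0,0.025],"gripper":0.45},{"delta_rot":[0,0,0],"translation":[0,0,0.1],"gripper":0.45},{"delta_rot":[0,0,0],"translation":[0,0,0.25],"gripper":0.45},{"delta_rot":[0,0,0],"translation":[0,0,0.45],"gripper":0.45},{"delta_rot":[0,0,0],"translation":[0,0,0.6],"gripper":0.45}]'

```text
time_s: 14.9
ee_pos: [541.0, -104.3, 209.0]
eef_rot: [0.0, 0.91, 0.415, 0.0]
force: [0.6, -0.6, 0.5]
gripper_width: 0.446
gripper_force: 0.0
```

Converted, 25 mm / 200 = 0.125, 20 mm / 200 = 0.1.

play_rows --steps '[{"delta_rot":[0,0,0],"translation":[0,0,0.1],"gripper":1},{"delta_rot":[0,0,0],"translation":[0,0,0.125],"gripper":1},{"delta_rot":[0,0,0],"translation":[0,0,0.125],"gripper":1},{"delta_rot":[0,0,0],"translation":[0,0,0.125],"gripper":1},{"delta_rot":[0,0,0],"translation":[0,0,0.125],"gripper":1}]'

```text
time_s: 15.32
ee_pos: [539.7, -103.7, 228.9]
eef_rot: [-0.002, 0.91, 0.415, -0.002]
force: [-0.5, -0.2, -0.7]
gripper_width: 1.005
gripper_force: 0.0
```

```bash
python3 s.py; python3 - <<'E'
from h import *
m=ctrl.camera_model("wrist"); im=ctrl.snapshot("wrist"); cv2.imwrite("pics/w6.png",im[:,:,::-1]); np.savez("w6.npz",**{k:np.array(v) for k,v in m.items()})
E
```

```text
15.3167 [ 539.7 -103.7  228.9] baryaw -130.9 [-0.5 -0.2 -0.7] [-0.02  0.01 -0.02] 0.339
```

View pics/w6.png

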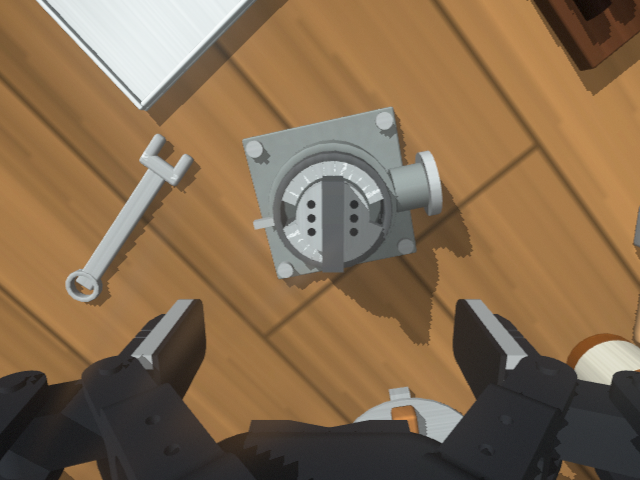

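The die sits in the ring with its bar upright in the image near (333,222). The slots are at the left (290,212) and right (380,212), at right angles to the bar. I'll zoom in to measure the final angle and height.

```bash
python3 - <<'E'
from h import *
im=cv2.imread("pics/w6.png")[150:290,260:410]; cv2.imwrite("pics/c6.png",cv2.resize(im,None,fx=4,fy=4,interpolation=3))
E
```

```text
(no output)
```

View pics/c6.png

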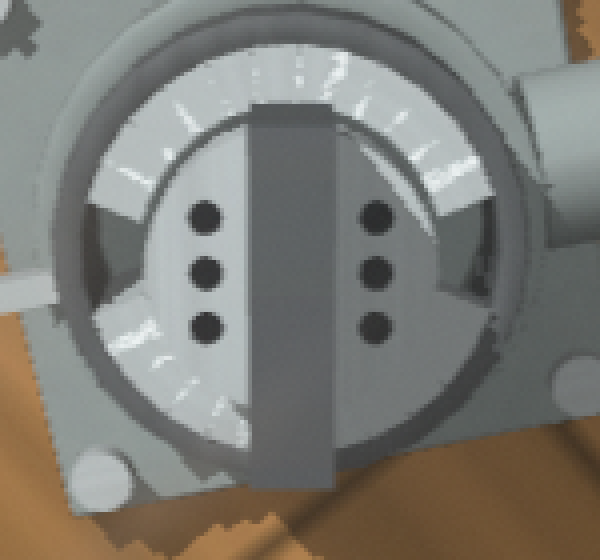

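```bash
python3 - <<'E'
from h import *
m=np.load("w6.npz"); P=lambda p:(260+p[0]/4,150+p[1]/4)
for z in (104,110,113,117):
    c=np.array([ray(m,P(p),z)[:2] for p in [(248,127),(336,127),(335,489),(250,489)]])
    d=(c[0]+c[1]-c[2]-c[3])/2; print(z,c.mean(0).round(1),"len",np.linalg.norm(d).round(2),"w",np.linalg.norm((c[0]+c[3]-c[1]-c[2])/2).round(2),"yaw",np.degrees(np.arctan2(-d[1],-d[0])).round(1))
g=[ray(m,P(p),75)[:2] for p in [(88,203),(95,308),(492,200),(492,304)]]
l=(g[0]+g[1])/2; r=(g[2]+g[3])/2; d=r-l; print("slot yaw",np.degrees(np.arctan2(d[1],d[0])).round(1), "center",(l+r)/2)
E
```

```text
104 [ 539.9 -106. ] len 62.02 w 14.34 yaw -130.7
110 [ 540.9 -104.8] len 60.63 w 14.02 yaw -130.7
113 [ 541.4 -104.2] len 59.94 w 13.86 yaw -130.7
117 [ 542.  -103.4] len 59.01 w 13.64 yaw -130.7
slot yaw -40.3 center [ 542.1831203  -103.38461289]
```

The bar height fits 113 mm, the locked level, and the die sits about 90° past the slots, so it is locked. I'm handing the job in.

```bash
python3 -c "
from workcell import ctrl
print(ctrl.job_done())"
```

```text
the job is handed in; nothing more can be done
None
```

I locked the die in the bayonet ring: it sits at the stop about 90° past the slots and has risen to its catch height. The gripper was clear of it when I handed the job in at about 15 s.

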